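# Swing the hold-down arms over a violin top

### The arm

A 7-joint arm with a two-finger parallel gripper is mounted at the origin on the work surface. World frame = base frame: x ahead of the robot, y to its left, z up, the work surface at z = 0. Lengths are in m, angles in rad, forces in N, time in s.
With the tool pointing down it reaches from about 0.35 to 0.9 m from the base axis. Payload 8.1 kg.
Tool frame: the origin (TCP) lies midway between the tips of the shut fingers; the grasp point (between the pads) lies 19 mm behind it; z points along the fingers, y is the line along which they close (so a half turn about z gives the same grasp; the last joint's range is limited). The gripper opens to 92 mm and grips with 3 to 60 N. Pads are 19 mm wide; open, the fingers measure 130 mm over their backs; the gripper's body (75 mm by 190 mm) begins 47 mm behind the grasp point.
Start: joints at [-1.324, 0.434, 0.025, 1.573, -0.012, 1.134, -0.075], TCP at [0.214, 0.587, 0.227] pointing down, gripper open.
Joint ranges: [-2.62, 2.62], [-0.44, 2.09], [-1.27, 1.32], [0.08, 2.57], [-1.32, 4.46], [0.12, 2], [-2.74, 2.74]. Speed limits (rad/s): [2.22, 2.22, 3.01, 3.01, 3.14, 3.14, 3.14].

### API

Orientations are given as a rotation vector (axis times angle).
In Python, from cell import arm gives the robot as it stands.
- The arm moves only by the tool send_rows, never from a script. Its argument "increments" is a list of rows, each a list of 3 entries, a list of its own where there are three numbers: the finger opening in cm, from 0 to 9.18, then the shift along the tool's x, y, z in cm, then the turn, a rotation vector about the tool's x, y, z in rad. A call has 1 to 5 rows; each row shifts and turns the commanded pose from where the row before left it, along the tool's axes as they then stand; what a row does not reach is not made up. A row lasts 1/10 s, in which the tool goes at most 50 mm and 8.59 degrees, less where a joint would pass 70% of its speed; a pose out of reach is approached as far as the arm can. A call is refused whole if a number of a shift passes 5 or a number of a turn 0.15, either way. A call with a gripper value outside its range is refused whole. The fingers move at their own pace and stop on an object; "force" is the grip in N (left out, the last holds). Time passes only in rows, so rows that do not move let the fingers close. It gives the time, the measured TCP pose, the force, the opening and the grip force at its end, in the units of the state.
- arm.observe(): the state, without advancing time (a new reading comes with each control period).
- arm.get_image(name): name is "side" or "top" or "wrist"; returns the picture (400x640x3 uint8, red, green, blue); there is no depth.
- arm.camera_params(name): a dict with "camera_matrix" (3x3 intrinsics, pixels), "R" (3x3) and "t" (3): a world point X has camera coordinates R X + t. Camera axes: x right, y down, z forward; pixel columns grow to the right and rows downward; lengths in m; the calibration is good to about 2 mm. A picture is of the moment at which its call begins: read the wrist's pose just before it. camera_params takes no time and is no camera call; for the wrist camera it gives the pose at the moment of the call.
- arm.sign_off(): hands the job in; it is judged then, once.
The state is a dict: "clock": time; "joints": joint angles; "dq": joint speeds; "joint_efforts": joint torques, N m; "position": TCP position; "ee_rot": TCP orientation; "force": force on the tool from outside, world axes, zero at the start; "ft_torque": the same for the moment, N m; "width": opening from 0.0 (shut) to 1.0 (fully open); "gripper_force": force on a finger pad.
Only numpy, scipy, OpenCV 4.12 (cv2) and the standard library are available. Lean on these libraries where they do the work, as an engineer would, in place of code of your own. Each camera call takes 0.05 s, during which the arm holds its last target. There are 200 camera calls.

### The job

Secure the violin top on its holding board: with one fingertip, push each of the three wooden swing arms round until it points straight in over the plate, square to the edge of the board beside it. Only push the arms, do not lift them off their posts; do not press on or shift the plate, and leave the other things where they stand.

Things in the scene. Friction and masses are not known exactly. Their poses are not given: they have to be found in the camera images.
- board: Plywood board fixed to the bench, 300 (its x) x 490 (its y) x 18 mm, with a 4 mm cork sheet. Origin at the centre of its underside, on the bench top; x across the board, away from the robot at yaw 0; y along its length; z up. Yaw varies by up to 0.3 rad. Six steel pins (8 mm thick, tops 36 mm above the bench) locate the plate.
- plate: Bare pale-wood violin top, loose on the cork: 356 mm long along its y, 208 mm wide in the lower half (+y), 168 mm in the upper half (-y), narrow waist 111 mm, two dark f-shaped sound holes. Edge 4 mm thick, top of the edge 26 mm above the bench, arched up to about 39 mm above the bench in the middle. Origin under its middle, 22 mm above the bench, straight above the board's origin; axes as the board's.
- swing_tail (a joint): Turn of the tail arm about its upright pivot (rad), counter-clockwise from above positive. 0 = pointing straight in over the plate, along the board's -y. Starts at -1.9 to -1.05, lying beside the plate; it can turn from -2.3 to 2.3, no stop or click at 0, and stays where it is left (about 0.12 N m of friction: 2.5 N at 48 mm from the pivot).
- tail_pivot (a point): On the pivot axis of the tail arm, level with the arm's upper face (60 mm above the bench when seated), at board x = 0 mm, y = 206 mm: at the +y end of the board (the wide, lower end of the violin plate). A 10 mm thick steel pin end stands 7 mm above it. The arm sits loosely on its post and lifts off if raised.
- tail_tip (a point): Middle of the tail arm's upper edge at its free tip, 62 mm from the pivot axis. The direction from tail_pivot to here is the way the arm points. The arm is a plain wooden bar 18 mm wide, 20 mm tall (underside 40 mm, top 60 mm above the bench), its pivot end rounded 13 mm in radius; a cork pad under it near the tip reaches 3 mm lower.
- swing_top (a joint): Turn of the top arm about its upright pivot (rad), counter-clockwise from above positive. 0 = pointing straight in over the plate, along the board's +y. Starts at 1.05 to 1.9, lying beside the plate; it can turn from -2.3 to 2.3, no stop or click at 0, and stays where it is left (about 0.12 N m of friction: 2.5 N at 48 mm from the pivot).
- top_pivot (a point): On the pivot axis of the top arm, level with the arm's upper face (60 mm above the bench when seated), at board x = 0 mm, y = -206 mm: at the -y end of the board (the narrower, upper end of the plate). A 10 mm thick steel pin end stands 7 mm above it. The arm sits loosely on its post and lifts off if raised.
- top_tip (a point): Middle of the top arm's upper edge at its free tip, 62 mm from the pivot axis. The direction from top_pivot to here is the way the arm points. The arm is a plain wooden bar 18 mm wide, 20 mm tall (underside 40 mm, top 60 mm above the bench), its pivot end rounded 13 mm in radius; a cork pad under it near the tip reaches 3 mm lower.
- swing_side (a joint): Turn of the side arm about its upright pivot (rad), counter-clockwise from above positive. 0 = pointing straight in over the plate, along the board's -x. Starts at -1.8 to -1.05, lying beside the plate; it can turn from -2.3 to 2.3, no stop or click at 0, and stays where it is left (about 0.12 N m of friction: 2.5 N at 48 mm from the pivot).
- side_pivot (a point): On the pivot axis of the side arm, level with the arm's upper face (60 mm above the bench when seated), at board x = 112 mm, y = -94 mm: at the +x long side of the board, beside the widest part of the plate's upper half. A 10 mm thick steel pin end stands 7 mm above it. The arm sits loosely on its post and lifts off if raised.
- side_tip (a point): Middle of the side arm's upper edge at its free tip, 62 mm from the pivot axis. The direction from side_pivot to here is the way the arm points. The arm is a plain wooden bar 18 mm wide, 20 mm tall (underside 40 mm, top 60 mm above the bench), its pivot end rounded 13 mm in radius; a cork pad under it near the tip reaches 3 mm lower.
- glue_jar: Glass glue jar, 42 mm across, 52 mm tall, standing on a corner of the board (about x +120, y +200 mm). Origin at its underside. Leave alone.
- thumb_plane: Tiny brass plane, 22 x 46 mm, 26 mm tall, on the board beside the waist of the plate (about x -128, y 0 mm). Origin at its underside. Leave alone.
- spool_clamp: Spool clamp standing on end on the board (about x +120, y -200 mm): two wooden discs 30 mm across on a steel rod, 71 mm tall. Origin at its underside. Leave alone.
- mallet: Hammer lying on the bench left of the board. Leave alone.
- glue_brush: Brush lying on the bench right of the board. Leave alone.
- tin_cup: Empty steel cup, 72 mm across, 80 mm tall, left of the board. Leave alone.
- violin_bridge_block: Wooden block 40 x 90 x 30 mm with a short dowel on top, right of the board. Leave alone.

How it is judged:
By the outcome, as a careful person would: the job done as asked, in the order asked, and still so for the second after the job is handed in, with the robot touching nothing.
It also fails if it takes over 64 s, if anything falls off the work surface, if the arm or the gripper's body presses on something with over 40 N, if the wrist force passes 120 N, or if a joint passes its speed limit or range.

## Working session

There is one attempt and no reset: what is moved stays moved. The work goes in short steps, Python scripts to look and compute and a tool call to move; the robot and the scene stay as the last step left them, time stands still between calls to the robot, and variables do not carry over. Pictures are saved under pics/ and viewed, at most 10 in all, crops included, and the job is handed in when it is done.

Besides the shell and the picture viewer there is one more tool, called after "Request:" as name([rows], argument=value, ...), one row to a line, values as JSON. send_rows: Moves the arm, as the interface text tells. Its arguments: {"type":"object","properties":{"increments":{"type":"array"},"force":{"type":"number"}},"required":["increments"]}

```bash
mkdir -p pics
python3 - <<'E'
from cell import arm
import cv2
print(arm.observe())
for n in ["top","side"]:
    cv2.imwrite(f"pics/{n}0.png",arm.get_image(n)[:,:,::-1]); print(n,arm.camera_params(n))
E
```

```text
{'clock': 0.0, 'joints': array([-1.32361237,  0.43519702,  0.02500848,  1.57411414, -0.01156448,
        1.13399883, -0.07508968]), 'dq': array([ 0.00049549,  0.00012359, -0.00026938,  0.00105157, -0.00095665,
       -0.00043035, -0.00189004]), 'joint_efforts': array([-1.53021683e-04, -6.67851806e+01,  9.85024497e-01, -3.14458108e+01,
       -6.04467024e-02,  4.28903732e-02,  1.60322002e-04]), 'position': array([0.21409165, 0.58663535, 0.22595494]), 'ee_rot': array([-5.46746431e-01, -3.09356250e+00,  2.46770808e-03]), 'force': array([ 0.94008527, -0.5038415 ,  0.13424532]), 'ft_torque': array([ 0.01168899,  0.01002896, -0.00131796]), 'gripper_force': 0.0, 'width': 0.9999071726422051}
top {'camera_matrix': array([[455.9852064 ,   0.        , 316.80185144],
       [  0.        , 455.9852064 , 200.359875  ],
       [  0.        ,   0.        ,   1.        ]]), 'R': array([[ 0.02216591, -0.99974872, -0.00334281],
       [-0.98807204, -0.02139712, -0.15249855],
       [ 0.1523887 ,  0.00668321, -0.98829804]]), 't': array([0.02398183, 0.55667062, 1.59700997])}
side {'camera_matrix': array([[383.31251492,   0.        , 317.17301553],
       [  0.        , 383.31251492, 198.11270621],
       [  0.        ,   0.        ,   1.        ]]), 'R': array([[ 0.95105312, -0.30866726,  0.01491602],
       [-0.20441022, -0.66455283, -0.71873918],
       [ 0.23176373,  0.68051015, -0.69511978]]), 't': array([-0.51550685,  0.17631265,  1.14851806])}
```

View pics/top0.png

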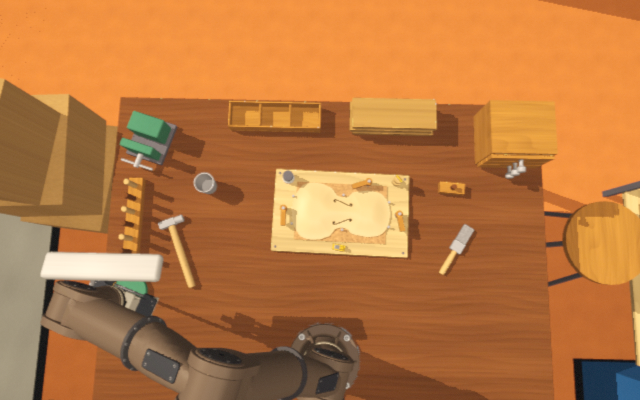

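View pics/side0.png

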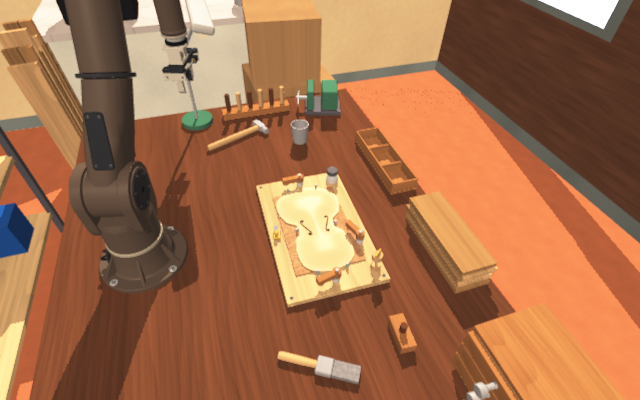

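The top view shows the board with corners at about (277,169), (411,176), (409,258), (271,250). The tail arm is near (283,215), the side arm near (361,184) and the top arm near (402,221). I'll enlarge this for the corners.

Run:
```python
import cv2
a=cv2.imread("pics/top0.png")[160:270,262:422]
cv2.imwrite("pics/topc.png",cv2.resize(a,None,fx=5,fy=5,interpolation=cv2.INTER_CUBIC))
```

```text
(no output)
```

View pics/topc.png

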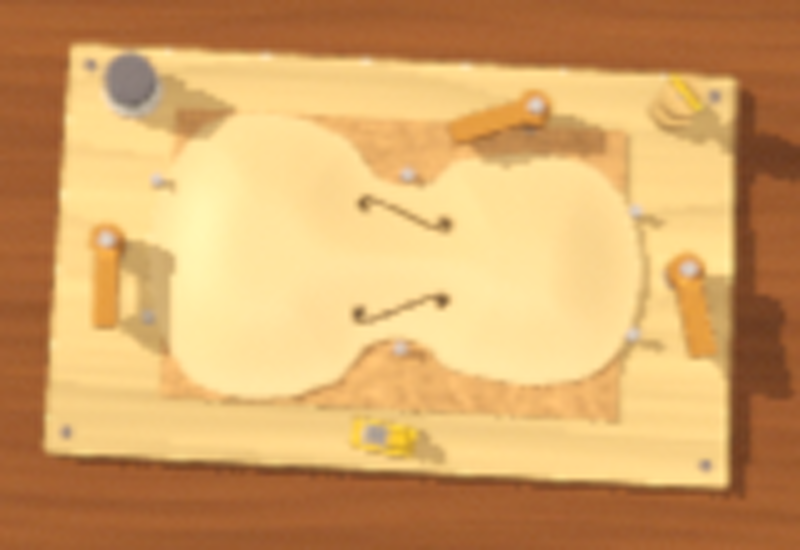

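The crop gives the following positions (in crop pixels):

- **Board corners:** (70,44), (737,78), (729,488), (45,454)
- **Pivot pins:** tail (107,238), side (537,104), top (689,267)
- **Tips:** tail (105,327), side (452,134), top (704,356)

```bash
cat > h.py <<'E'
import numpy as np
from scipy.optimize import least_squares
from scipy.spatial.transform import Rotation as Ro
PIV=dict(tail=(0,.206),top=(0,-.206),side=(.112,-.094)); DIR0=dict(tail=-np.pi/2,top=np.pi/2,side=np.pi)
def proj(p,X):
    c=(np.asarray(X)@p["R"].T)+p["t"]; c=c@p["camera_matrix"].T; return c[:,:2]/c[:,2:]
def unproj(p,uv,z):
    d=np.linalg.inv(p["camera_matrix"])@[uv[0],uv[1],1]; d=p["R"].T@d; o=-p["R"].T@p["t"]; return (o+d*(z-o[2])/d[2])
def b2w(q,X):
    X=np.asarray(X,float).copy(); c,s=np.cos(q[2]),np.sin(q[2]); x,y=X[...,0].copy(),X[...,1].copy()
    X[...,0]=q[0]+c*x-s*y; X[...,1]=q[1]+s*x+c*y; return X
def fit(p,X,uv,q0):
    r=least_squares(lambda q:(proj(p,b2w(q,X))-uv).ravel(),q0); return r.x,r.fun
E
python3 - <<'E'
from h import *
from cell import arm
p=arm.camera_params("top")
f=lambda a:(np.array(a,float)+.5)/5-.5+[262,160]
uv=f([(70,44),(737,78),(729,488),(45,454),(107,238),(537,104),(689,267)])
X=[(.15,.245,.018),(.15,-.245,.018),(-.15,-.245,.018),(-.15,.245,.018)]+[(*PIV[k],.067) for k in("tail","side","top")]
q,r=fit(p,X,uv,[.55,0,0]); print(q,r.round(2))
for k,t in dict(tail=(105,327),side=(452,134),top=(704,356)).items():
    w=unproj(p,f(t),.06)[:2]; pv=b2w(q,(*PIV[k],0))[:2]; d=w-pv
    a=np.arctan2(d[1],d[0])-q[2]-DIR0[k]; print(k,pv.round(4),w.round(4),np.hypot(*d).round(4),(a+np.pi)%(2*np.pi)-np.pi)
E
```

```text
[ 0.51854787 -0.05092636 -0.02814027] [ 0.35  0.14 -0.2  -0.21 -0.24 -0.2   0.01 -0.3  -0.03  0.25 -0.11  0.11
  0.22  0.22]
tail [0.5243 0.155 ] [0.4628 0.1548] 0.0616 -1.5392659143201395
side [ 0.6279 -0.148 ] [ 0.6065 -0.0886] 0.0632 -1.1983649171725967
top [ 0.5128 -0.2568] [ 0.4515 -0.2675] 0.0622 1.7714930930502613
```

```bash
cat >> h.py <<'E'
Q=np.array([.51855,-.05093,-.02814])
def pose(o): return np.array(o["position"]),Ro.from_rotvec(o["ee_rot"])
def tool(psi):
    c,s=np.cos(psi),np.sin(psi); return Ro.from_matrix(np.array([[-s,c,0],[c,s,0],[0,0,-1]]))
def push(k,sw,off,back,z,l=.046):
    """tool pose behind arm k at swing sw; off = distance arm axis - tool centre; back: tool y = arm dir + pi"""
    th=Q[2]+DIR0[k]+sw; pv=b2w(Q,(*PIV[k],0))[:2]; u=np.array([np.cos(th),np.sin(th)])
    n=np.array([-u[1],u[0]])*(1 if k=="top" else -1)
    return np.r_[pv+l*u+off*n,z],tool(th+(np.pi if back else 0))
def plan(start,goals,dmax=4.5,wmax=.14):
    """rows through goals [(p,R,dmax cm)], rounded, errors carried on"""
    p,R=start; n=0
    for g in goals:
        gp,gR=g[:2]; dm=g[2] if len(g)>2 else dmax
        while 1:
            d=R.inv().apply(gp-p)*100; w=(R.inv()*gR).as_rotvec()
            m=max(np.abs(d).max()/dm,np.abs(w).max()/wmax); m=max(1,np.ceil(m-.1))
            d=np.round(d/m,1)+0; w=np.round(w/m,2)+0
            print(f"{n:2d}",[d.tolist(),w.tolist()]); n+=1
            p=p+R.apply(d/100); R=R*Ro.from_rotvec(w)
            if m==1: break
    print("end",p.round(4),R.as_rotvec().round(3))
E
python3 - <<'E'
from h import *
from cell import arm
S=pose(arm.observe())
a=push("tail",-1.54,.045,True,.13); b=push("tail",-1.54,.045,True,.048)
plan(S,[a,b])
E
```

```text
0 [[-4.2, -3.0, 1.1], [0.0, 0.0, 0.14]]
 1 [[-4.1, -2.1, 0.9], [0.0, 0.0, 0.12]]
 2 [[-4.3, -1.6, 1.0], [0.0, 0.0, 0.12]]
 3 [[-4.5, -1.1, 0.9], [0.0, 0.0, 0.12]]
 4 [[-3.9, -0.5, 0.8], [0.0, 0.0, 0.1]]
 5 [[-4.0, -0.1, 0.8], [0.0, 0.0, 0.1]]
 6 [[-4.0, 0.3, 0.8], [0.0, 0.0, 0.1]]
 7 [[-3.9, 0.7, 0.8], [0.0, 0.0, 0.1]]
 8 [[-3.8, 1.1, 0.8], [0.0, 0.0, 0.11]]
 9 [[-3.7, 1.5, 0.9], [0.0, 0.0, 0.1]]
10 [[-3.5, 1.9, 0.8], [0.0, 0.0, 0.11]]
11 [[0.0, 0.0, 4.1], [0.0, 0.0, 0.0]]
12 [[0.0, 0.0, 4.1], [0.0, 0.0, 0.0]]
end [0.4786 0.2001 0.0485] [ 2.220e+00  2.222e+00 -2.000e-03]
```

Request:
send_rows([
  [0,[-4.2,-3.0,1.1],[0,0,0.14]],
  [0,[-4.1,-2.1,0.9],[0,0,0.12]],
  [0,[-4.3,-1.6,1.0],[0,0,0.12]],
  [0,[-4.5,-1.1,0.9],[0,0,0.12]],
  [0,[-3.9,-0.5,0.8],[0,0,0.1]],
], force=20)

```text
clock: 0.6
position: [0.3435, 0.3978, 0.1797]
ee_rot: [1.445, 2.789, -0.001]
force: [0.9, 0.7, 0.3]
width: 0.611
gripper_force: 0.0
```

Request:
send_rows([
  [0,[-4.0,-0.1,0.8],[0,0,0.1]],
  [0,[-4.0,0.3,0.8],[0,0,0.1]],
  [0,[-3.9,0.7,0.8],[0,0,0.1]],
  [0,[-3.8,1.1,0.8],[0,0,0.11]],
  [0,[-3.7,1.5,0.9],[0,0,0.1]],
])

```text
clock: 1.1
position: [0.4552, 0.2344, 0.139]
ee_rot: [2.1, 2.337, 0.0]
force: [-0.3, 0.5, -0.2]
width: 0.178
gripper_force: 0.0
```

Request:
send_rows([
  [0,[-3.5,1.9,0.8],[0,0,0.11]],
  [0,[0,0,0],[0,0,0]],
  [0,[0,0,0],[0,0,0]],
])

```text
clock: 1.4
position: [0.4773, 0.2022, 0.1309]
ee_rot: [-2.222, -2.221, 0.002]
force: [-1.0, -0.1, -0.3]
width: 0.006
gripper_force: 0.0
```

Run:
```python
from h import *
from cell import arm
import cv2
o=arm.observe(); print(o["clock"],o["width"]); S=pose(o)
print(S[0],S[1].as_rotvec())
plan(S,[push("tail",-1.54,.045,True,.048)])
cv2.imwrite("pics/w1.png",arm.get_image("wrist")[:,:,::-1])
```

```text
1.4 0.0058158348893313306
[0.47733348 0.20220288 0.13092345] [-2.22205298e+00 -2.22068556e+00  1.63673073e-03]
 0 [[-0.1, 0.0, 4.1], [0.0, 0.0, 0.0]]
 1 [[-0.1, 0.1, 4.2], [0.0, 0.0, 0.0]]
end [0.4783 0.2001 0.0479] [-2.222e+00 -2.221e+00  2.000e-03]
```

View pics/w1.png

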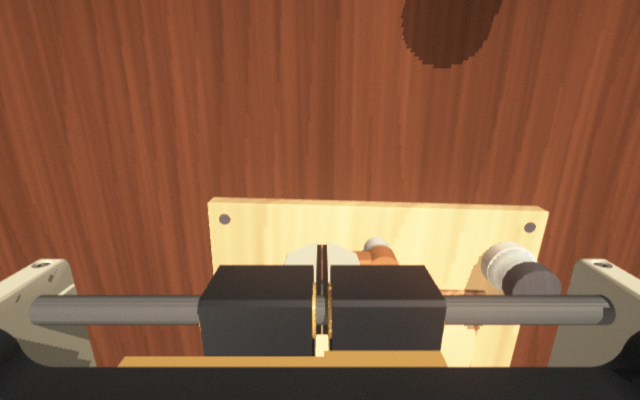

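The wrist view shows the shut fingers, the +y end of the board with corners at (210,200) and (545,208), the jar at (520,270), and the tail pivot at (376,245) behind the fingers. The area behind the arm is clear, so I'll descend and sweep the tail arm.

Request:
send_rows([
  [0,[-0.1,0,4.1],[0,0,0]],
  [0,[-0.1,0.1,4.2],[0,0,0]],
  [0,[0,0,0],[0,0,0]],
])

```text
clock: 1.75
position: [0.4744, 0.2013, 0.0446]
ee_rot: [-2.215, -2.224, 0.012]
force: [-1.0, 0.1, -0.4]
width: 0.003
gripper_force: 0.0
```

Run:
```python
from h import *
from cell import arm
o=arm.observe(); S=pose(o); print(S[0])
plan(S,[push("tail",-1.54,.022,True,.048)+(1.5,)]+[push("tail",s,.022,True,.048) for s in np.linspace(-1.54,0,15)[1:]])
```

```text
[0.474392   0.20127826 0.04456971]
 0 [[-1.2, 0.2, -0.2], [0.0, 0.0, 0.0]]
 1 [[-1.2, 0.2, -0.1], [-0.01, 0.0, 0.0]]
 2 [[-0.6, -0.2, 0.0], [0.0, 0.0, -0.11]]
 3 [[-0.5, -0.2, 0.0], [0.0, 0.0, -0.11]]
 4 [[-0.5, -0.3, 0.0], [0.0, 0.0, -0.11]]
 5 [[-0.5, -0.2, 0.0], [0.0, 0.0, -0.11]]
 6 [[-0.5, -0.2, 0.0], [0.0, 0.0, -0.11]]
 7 [[-0.6, -0.2, 0.0], [0.0, 0.0, -0.11]]
 8 [[-0.5, -0.2, 0.0], [0.0, 0.0, -0.11]]
 9 [[-0.5, -0.2, 0.0], [0.0, 0.0, -0.11]]
10 [[-0.5, -0.2, 0.0], [0.0, 0.0, -0.11]]
11 [[-0.5, -0.3, 0.0], [0.0, 0.0, -0.11]]
12 [[-0.5, -0.2, 0.0], [0.0, 0.0, -0.11]]
13 [[-0.6, -0.2, 0.0], [0.0, 0.0, -0.11]]
14 [[-0.5, -0.2, 0.0], [0.0, 0.0, -0.11]]
15 [[-0.5, -0.2, 0.0], [0.0, 0.0, -0.11]]
end [0.5011 0.1097 0.0479] [ 0.042  3.139 -0.005]
```

Request:
send_rows([
  [0,[-1.2,0.1,-0.1],[0,0,0]],
  [0,[-1.2,0.1,-0.1],[0,0,0]],
  [0,[-0.6,-0.2,0],[0,0,-0.11]],
  [0,[-0.5,-0.2,0],[0,0,-0.11]],
  [0,[-0.5,-0.3,0],[0,0,-0.11]],
])

```text
clock: 2.25
position: [0.4768, 0.1603, 0.0528]
ee_rot: [1.819, 2.559, 0.007]
force: [1.2, 2.0, -0.5]
width: 0.006
gripper_force: 1.2
```

Request:
send_rows([
  [0,[-0.5,-0.2,0],[0,0,-0.11]],
  [0,[-0.5,-0.2,0],[0,0,-0.11]],
  [0,[-0.6,-0.2,0],[0,0,-0.11]],
  [0,[-0.5,-0.2,0],[0,0,-0.11]],
  [0,[-0.5,-0.2,0],[0,0,-0.11]],
])

```text
clock: 2.75
position: [0.4815, 0.133, 0.0528]
ee_rot: [1.055, 2.956, 0.004]
force: [-1.1, 3.0, -0.6]
width: 0.007
gripper_force: 1.2
```

Run:
```python
from h import *
from cell import arm
o=arm.observe(); S=pose(o); print(S[0],push("tail",-.66,.022,True,.048)[0])
plan(S,[push("tail",s,.022,True,.048) for s in np.linspace(-.66,0,7)[1:]])
```

```text
[0.48149996 0.13298132 0.05275232] [0.47813797 0.13342896 0.048     ]
 0 [[-0.2, -0.4, 0.5], [0.0, 0.0, -0.11]]
 1 [[-0.5, -0.2, 0.0], [0.0, 0.0, -0.11]]
 2 [[-0.6, -0.2, 0.0], [0.0, 0.0, -0.11]]
 3 [[-0.5, -0.2, 0.0], [0.0, 0.0, -0.11]]
 4 [[-0.5, -0.3, 0.0], [0.0, 0.0, -0.11]]
 5 [[-0.5, -0.2, 0.0], [0.0, 0.0, -0.11]]
end [0.5009 0.1093 0.0478] [4.000e-02 3.138e+00 2.000e-03]
```

Request:
send_rows([
  [0,[-0.2,-0.3,0.3],[0,0,-0.11]],
  [0,[-0.5,-0.2,0],[0,0,-0.11]],
  [0,[-0.6,-0.2,0],[0,0,-0.11]],
  [0,[-0.5,-0.2,0],[0,0,-0.11]],
  [0,[-0.5,-0.2,0],[0,0,-0.11]],
])

```text
clock: 3.25
position: [0.4962, 0.1124, 0.0494]
ee_rot: [0.214, 3.132, -0.001]
force: [-2.0, -0.4, 0.7]
width: 0.001
gripper_force: 1.3
```

Request:
send_rows([
  [0,[-0.4,-0.2,0],[0,0,-0.08]],
  [0,[0,0,0],[0,0,0]],
  [0,[0,0,0],[0,0,0]],
])

```text
clock: 3.55
position: [0.5003, 0.1107, 0.0488]
ee_rot: [0.1, 3.137, 0.0]
force: [-1.1, 0.6, 1.0]
width: 0.006
gripper_force: 0.0
```

Run:
```python
from h import *
from cell import arm
import cv2
o=arm.observe(); S=pose(o); print(S[0],S[1].as_matrix()[:,1],o["force"],push("tail",0,.0185,True,.048)[0])
plan(S,[push("tail",0,.0185,True,.048)])
for n in ("top","side"):
  p=arm.camera_params(n); im=arm.get_image(n)
  u=proj(p,[b2w(Q,(0,.18,.06))])[0].astype(int)
  c=im[u[1]-30:u[1]+30,u[0]-40:u[0]+40,::-1]
  globals()[n]=cv2.resize(c,None,fx=8,fy=8,interpolation=cv2.INTER_CUBIC)
  print(n,u)
cv2.imwrite("pics/t2.png",cv2.resize(np.vstack([top,side]),(500,750)[::1])[:] if 0 else cv2.resize(np.hstack([top,side]),(800,300)))
```

```text
[0.50029731 0.11066172 0.0488062 ] [6.34522719e-02 9.97984854e-01 2.01590248e-04] [-1.1077013   0.55723068  0.98520002] [0.50455913 0.10952718 0.048     ]
 0 [[-0.4, -0.1, 0.1], [0.0, 0.0, -0.04]]
end [0.5042 0.1094 0.0478] [0.037 3.139 0.   ]
top [290 208]
side [300 180]
```

View pics/t2.png

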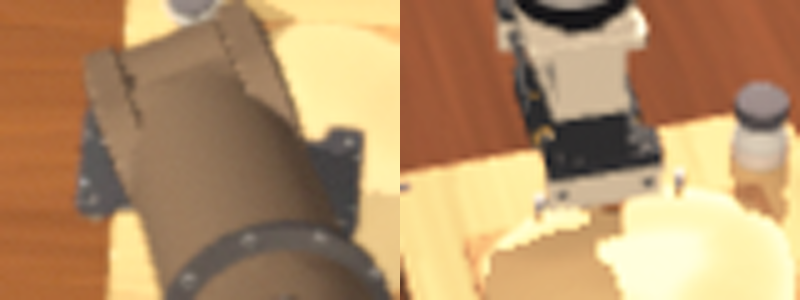

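The arm is hidden behind the gripper in both views. I'll finish the nominal push, retreat, and check later with a clear view.

Request:
send_rows([
  [0,[-0.3,-0.1,0],[0,0,-0.04]],
  [0,[0,0,0],[0,0,0]],
  [0,[0,0,0],[0,0,0]],
])

```text
clock: 3.95
position: [0.5021, 0.1103, 0.0474]
ee_rot: [0.034, 3.141, -0.0]
force: [-0.2, 0.1, 0.2]
width: 0.006
gripper_force: 0.3
```

Request:
send_rows([
  [0,[1.5,0,0],[0,0,0]],
  [0,[1.5,0,0],[0,0,0]],
  [0,[0,0,-4],[0,0,0]],
  [0,[0,0,-4],[0,0,0]],
  [0,[0,0,0],[0,0,0]],
])

```text
clock: 4.45
position: [0.4752, 0.112, 0.1319]
ee_rot: [0.033, 3.133, 0.004]
force: [0.5, 0.4, 0.4]
width: 0.007
gripper_force: 0.0
```

Run:
```python
from h import *
from cell import arm
o=arm.observe(); S=pose(o); print(S[0])
m=np.array([.40,-.06,.15]),tool(.9)
plan(S,[m,push("top",1.77,.045,True,.13),push("top",1.77,.045,True,.048)])
```

```text
[0.4751518  0.11201208 0.13193923]
 0 [[1.4, -3.5, -0.4], [0.0, 0.0, 0.13]]
 1 [[1.0, -3.6, -0.4], [0.0, 0.0, 0.13]]
 2 [[0.5, -3.7, -0.4], [0.0, 0.0, 0.13]]
 3 [[0.0, -3.8, -0.4], [0.0, 0.0, 0.13]]
 4 [[-0.5, -3.7, -0.3], [0.01, 0.01, 0.13]]
 5 [[-3.6, -2.5, 0.3], [0.0, 0.0, 0.12]]
 6 [[-3.8, -2.0, 0.3], [0.0, 0.0, 0.12]]
 7 [[-4.0, -1.6, 0.3], [0.0, 0.0, 0.12]]
 8 [[-4.2, -1.0, 0.3], [0.0, 0.0, 0.12]]
 9 [[-4.3, -0.5, 0.4], [0.0, 0.0, 0.12]]
10 [[-4.4, -0.1, 0.3], [-0.01, 0.0, 0.13]]
11 [[0.0, 0.0, 4.1], [0.0, 0.0, 0.0]]
12 [[0.0, 0.0, 4.1], [0.0, 0.0, 0.0]]
end [ 0.4751 -0.3092  0.0485] [2.024 2.401 0.007]
```

Request:
send_rows([
  [0,[1.4,-3.5,-0.4],[0,0,0.13]],
  [0,[1.0,-3.6,-0.4],[0,0,0.13]],
  [0,[0.5,-3.7,-0.4],[0,0,0.13]],
  [0,[0,-3.8,-0.4],[0,0,0.13]],
  [0,[-0.5,-3.7,-0.3],[0,0,0.13]],
])

```text
clock: 4.95
position: [0.3966, -0.0625, 0.1464]
ee_rot: [1.042, 2.963, 0.0]
force: [0.9, -0.3, 0.1]
width: 0.005
gripper_force: 0.0
```

Request:
send_rows([
  [0,[-3.6,-2.5,0.3],[0,0,0.12]],
  [0,[-3.8,-2.0,0.3],[0,0,0.12]],
  [0,[-4.0,-1.6,0.3],[0,0,0.12]],
  [0,[-4.2,-1.0,0.3],[0,0,0.12]],
  [0,[-4.3,-0.5,0.4],[0,0,0.12]],
])

```text
clock: 5.45
position: [0.461, -0.2699, 0.1301]
ee_rot: [1.87, 2.523, -0.0]
force: [0.7, 0.3, -0.1]
width: 0.004
gripper_force: 0.0
```

Request:
send_rows([
  [0,[-4.4,-0.1,0.3],[0,0,0.13]],
  [0,[0,0,0],[0,0,0]],
  [0,[0,0,0],[0,0,0]],
])

```text
clock: 5.75
position: [0.4723, -0.3113, 0.1266]
ee_rot: [-2.026, -2.4, 0.001]
force: [-0.4, -0.5, -0.7]
width: 0.004
gripper_force: 0.0
```

Run:
```python
from h import *
from cell import arm
import cv2
o=arm.observe(); S=pose(o); print(S[0],o["clock"])
plan(S,[push("top",1.77,.045,True,.13),push("top",1.77,.045,True,.048),push("top",1.77,.022,True,.048)+(1.5,)]+[push("top",s,.022,True,.048) for s in np.linspace(1.77,0,17)[1:]])
a=[]
for n in ("top","side"):
  p=arm.camera_params(n); im=arm.get_image(n)
  u=proj(p,[b2w(Q,(0,.18,.06))])[0].astype(int); print(n,u)
  a.append(cv2.resize(im[u[1]-30:u[1]+30,u[0]-40:u[0]+40,::-1],None,fx=5,fy=5,interpolation=cv2.INTER_CUBIC))
cv2.imwrite("pics/t3.png",np.hstack(a))
```

```text
[ 0.47232397 -0.31131267  0.1265838 ] 5.75
 0 [[0.2, 0.3, -0.3], [0.0, 0.0, 0.0]]
 1 [[0.0, 0.0, 4.1], [0.0, 0.0, 0.0]]
 2 [[0.0, 0.0, 4.1], [0.0, 0.0, 0.0]]
 3 [[1.1, 0.0, 0.0], [0.0, 0.0, 0.0]]
 4 [[1.2, 0.0, 0.0], [0.0, 0.0, 0.0]]
 5 [[0.5, -0.2, 0.0], [0.0, 0.0, 0.11]]
 6 [[0.5, -0.2, 0.0], [0.0, 0.0, 0.11]]
 7 [[0.5, -0.2, 0.0], [0.0, 0.0, 0.11]]
 8 [[0.6, -0.3, 0.0], [0.0, 0.0, 0.11]]
 9 [[0.5, -0.2, 0.0], [0.0, 0.0, 0.11]]
10 [[0.5, -0.2, 0.0], [0.0, 0.0, 0.11]]
11 [[0.5, -0.2, 0.0], [0.0, 0.0, 0.11]]
12 [[0.6, -0.2, 0.0], [0.0, 0.0, 0.11]]
13 [[0.5, -0.2, 0.0], [0.0, 0.0, 0.11]]
14 [[0.5, -0.2, 0.0], [0.0, 0.0, 0.11]]
15 [[0.5, -0.2, 0.0], [0.0, 0.0, 0.11]]
16 [[0.5, -0.3, 0.0], [0.0, 0.0, 0.12]]
17 [[0.6, -0.2, 0.0], [0.0, 0.0, 0.11]]
18 [[0.5, -0.2, 0.0], [0.0, 0.0, 0.11]]
19 [[0.5, -0.2, 0.0], [0.0, 0.0, 0.11]]
20 [[0.5, -0.2, 0.0], [0.0, 0.0, 0.11]]
end [ 0.4918 -0.2105  0.0475] [ 3.141e+00 -4.800e-02 -2.000e-03]
top [290 208]
side [300 180]
```

View pics/t3.png

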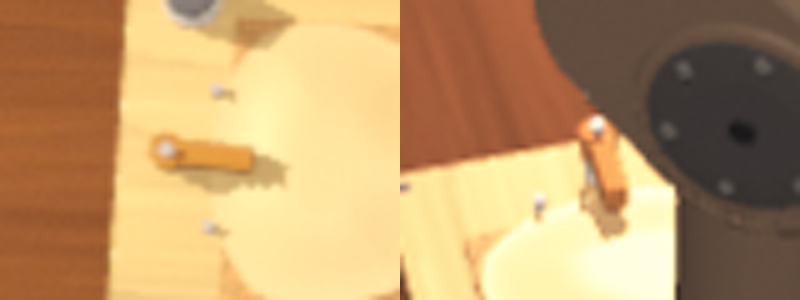

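The tail arm now points in over the plate, with its pivot pin at (168,150) and tip at (252,158) in the crop. Next is the top arm's push.

Request:
send_rows([
  [0,[0.2,0.3,0],[0,0,0]],
  [0,[0,0,3.8],[0,0,0]],
  [0,[0,0,3.7],[0,0,0]],
  [0,[0,0,0],[0,0,0]],
  [0,[0,0,0],[0,0,0]],
])

```text
clock: 6.35
position: [0.4753, -0.3072, 0.0527]
ee_rot: [-2.022, -2.403, -0.0]
force: [0.7, -0.2, 0.4]
width: 0.004
gripper_force: 0.0
```

Request:
send_rows([
  [0,[1.1,0,0],[0,0,0]],
  [0,[1.2,0,0],[0,0,0]],
  [0,[0.5,-0.2,0],[0,0,0.11]],
  [0,[0.5,-0.2,0],[0,0,0.11]],
  [0,[0.5,-0.2,0],[0,0,0.11]],
])

```text
clock: 6.85
position: [0.4655, -0.2704, 0.0539]
ee_rot: [2.393, 2.031, 0.003]
force: [0.2, -2.2, -0.1]
width: 0.005
gripper_force: 1.2
```

Request:
send_rows([
  [0,[0.6,-0.3,0],[0,0,0.11]],
  [0,[0.5,-0.2,0],[0,0,0.11]],
  [0,[0.5,-0.2,0],[0,0,0.11]],
  [0,[0.5,-0.2,0],[0,0,0.11]],
  [0,[0.6,-0.2,0],[0,0,0.11]],
])

```text
clock: 7.35
position: [0.4649, -0.2418, 0.0537]
ee_rot: [2.856, 1.305, 0.003]
force: [1.1, -2.5, 0.2]
width: 0.008
gripper_force: 1.2
```

Run:
```python
from h import *
from cell import arm
o=arm.observe(); S=pose(o); 
sw=Ro.as_matrix(S[1])[:,1]; sw=np.arctan2(sw[1],sw[0])+np.pi-Q[2]-DIR0["top"]
print(S[0],sw,push("top",sw,.022,True,.048)[0])
plan(S,[push("top",s,.021,True,.048) for s in np.linspace(sw,0.0,9)[1:]])
p=arm.camera_params("top"); f=lambda a:(np.array(a)+.5)/5-.5+[250,178]
a=unproj(p,f((168,150)),.067); b=unproj(p,f((252,158)),.06); pv=b2w(Q,(*PIV["tail"],0))[:2]
for d in (b[:2]-pv,(b-a)[:2]): print(np.hypot(*d),np.arctan2(d[1],d[0])-Q[2]+np.pi/2)
```

```text
[ 0.4648776  -0.24182574  0.05372838] 0.8854022825495313 [ 0.46357625 -0.24337417  0.048     ]
 0 [[0.4, -0.2, 0.6], [0.0, 0.0, 0.11]]
 1 [[0.5, -0.2, 0.0], [0.0, 0.0, 0.11]]
 2 [[0.6, -0.2, 0.0], [0.0, 0.0, 0.11]]
 3 [[0.5, -0.2, 0.0], [0.0, 0.0, 0.11]]
 4 [[0.5, -0.2, 0.0], [0.0, 0.0, 0.11]]
 5 [[0.5, -0.2, 0.0], [0.0, 0.0, 0.11]]
 6 [[0.5, -0.2, 0.0], [0.0, 0.0, 0.11]]
 7 [[0.6, -0.2, 0.0], [0.0, 0.0, 0.12]]
end [ 0.4935 -0.2105  0.0478] [ 3.14  -0.051  0.004]
0.06017771990896019 -0.038567823940738766
0.05932822175989632 -0.030516381520237168
```

Request:
send_rows([
  [0,[0.4,-0.2,0.4],[0,0,0.11]],
  [0,[0.5,-0.2,0],[0,0,0.11]],
  [0,[0.6,-0.2,0],[0,0,0.11]],
  [0,[0.5,-0.2,0],[0,0,0.11]],
  [0,[0.5,-0.2,0],[0,0,0.11]],
])

```text
clock: 7.85
position: [0.4783, -0.2185, 0.0493]
ee_rot: [-3.104, -0.481, -0.002]
force: [-2.0, -1.8, -0.7]
width: 0.003
gripper_force: 1.1
```

Request:
send_rows([
  [0,[0.5,-0.2,0],[0,0,0.11]],
  [0,[0.3,-0.1,0],[0,0,0.06]],
  [0,[0,0,0],[0,0,0]],
  [0,[0,0,0],[0,0,0]],
])

```text
clock: 8.25
position: [0.4855, -0.2137, 0.0489]
ee_rot: [-3.133, -0.227, -0.002]
force: [0.8, 0.3, -0.1]
width: 0.007
gripper_force: 0.0
```

Run:
```python
from h import *
from cell import arm
o=arm.observe(); S=pose(o); 
sw=Ro.as_matrix(S[1])[:,1]; sw=np.arctan2(sw[1],sw[0])+np.pi-Q[2]-DIR0["top"]
print(S[0],sw,o["force"],push("top",sw,.0195,True,.048)[0])
plan(S,[push("top",0,.0195,True,.048)])
```

```text
[ 0.4854961  -0.21371129  0.04892863] 0.17276952070442242 [ 0.83031138  0.34201586 -0.07679008] [ 0.48682773 -0.21413917  0.048     ]
 0 [[0.5, -0.1, 0.0], [0.0, 0.0, 0.09]]
 1 [[0.4, -0.1, 0.1], [0.0, 0.0, 0.08]]
end [ 0.4942 -0.2108  0.0479] [-3.141e+00  4.000e-02 -2.000e-03]
```

Request:
send_rows([
  [0,[0.5,-0.1,0],[0,0,0.09]],
  [0,[0.4,-0.1,0],[0,0,0.08]],
  [0,[0,0,0],[0,0,0]],
  [0,[0,0,0],[0,0,0]],
])

```text
clock: 8.65
position: [0.4939, -0.2117, 0.0485]
ee_rot: [3.141, -0.039, 0.001]
force: [0.6, -0.5, 0.3]
width: 0.007
gripper_force: 0.1
```

Run:
```python
from h import *
from cell import arm
o=arm.observe(); S=pose(o); 
sw=Ro.as_matrix(S[1])[:,1]; sw=np.arctan2(sw[1],sw[0])+np.pi-Q[2]-DIR0["top"]
print(S[0],sw,o["force"],push("top",sw,.0195,True,.048)[0])
A=push("top",0,.05,True,.048)
m=np.array([.58,-.17,.15]),tool(-1.4)
plan(S,[A+(1.5,),(A[0]+[0,0,.09],A[1]),m,push("side",-1.2,.045,True,.13)])
```

```text
[ 0.49394439 -0.21171255  0.0485397 ] 0.0031397497764849014 [ 0.59545184 -0.45505103  0.27181022] [ 0.49440991 -0.21037536  0.048     ]
 0 [[-1.5, -0.1, 0.0], [0.0, 0.0, 0.0]]
 1 [[-1.5, -0.1, 0.1], [0.0, 0.0, 0.0]]
 2 [[0.0, 0.0, -4.5], [0.0, 0.0, 0.0]]
 3 [[0.0, 0.0, -4.5], [0.0, 0.0, 0.0]]
 4 [[3.8, -1.4, -0.4], [0.0, 0.0, -0.07]]
 5 [[3.9, -1.1, -0.4], [0.0, 0.0, -0.06]]
 6 [[4.0, -0.9, -0.4], [0.0, 0.0, -0.07]]
 7 [[4.4, -3.3, 1.0], [0.0, 0.0, -0.08]]
 8 [[4.7, -2.9, 1.0], [0.0, 0.0, -0.09]]
end [ 0.6553 -0.09    0.1296] [3.095e+00 5.390e-01 1.000e-03]
```

Request:
send_rows([
  [0,[-1.5,-0.1,0],[0,0,0]],
  [0,[-1.5,-0.1,0],[0,0,0]],
  [0,[0,0,-4.5],[0,0,0]],
  [0,[0,0,-4.5],[0,0,0]],
  [0,[0,0,0],[0,0,0]],
])

```text
clock: 9.15
position: [0.4663, -0.2112, 0.143]
ee_rot: [3.139, -0.042, 0.012]
force: [-0.3, -0.0, 0.4]
width: 0.007
gripper_force: 0.0
```

Request:
send_rows([
  [0,[3.8,-1.4,-0.4],[0,0,-0.07]],
  [0,[3.9,-1.1,-0.4],[0,0,-0.06]],
  [0,[4.0,-0.9,-0.4],[0,0,-0.07]],
  [0,[4.4,-3.3,1.0],[0,0,-0.08]],
  [0,[4.7,-2.9,1.0],[0,0,-0.09]],
])

```text
clock: 9.65
position: [0.6491, -0.0988, 0.1324]
ee_rot: [3.095, 0.54, 0.003]
force: [0.3, -0.1, 1.0]
width: 0.004
gripper_force: 0.0
```

Request:
send_rows([
  [0,[0,0,0],[0,0,0]],
  [0,[0,0,0],[0,0,0]],
])

```text
clock: 9.85
position: [0.6477, -0.098, 0.1315]
ee_rot: [-3.095, -0.54, 0.001]
force: [-0.7, -0.9, 0.5]
width: 0.004
gripper_force: 0.0
```

Run:
```python
from h import *
from cell import arm
o=arm.observe(); S=pose(o); print(S[0],S[1].as_matrix()[:,1],o["clock"])
plan(S,[push("side",-1.2,.045,True,.13),push("side",-1.2,.045,True,.05),push("side",-1.2,.022,True,.05)+(1.5,)]+[push("side",s,.022,True,.05) for s in np.linspace(-1.2,0,12)[1:]])
```

```text
[ 0.64770726 -0.09803881  0.13150688] [ 3.38746936e-01 -9.40877441e-01 -3.91681898e-04] 9.85
 0 [[1.0, -0.6, 0.2], [0.0, 0.0, 0.0]]
 1 [[0.0, 0.0, 4.0], [0.0, 0.0, 0.0]]
 2 [[0.0, 0.0, 4.0], [0.0, 0.0, 0.0]]
 3 [[-1.2, 0.0, 0.0], [0.0, 0.0, 0.0]]
 4 [[-1.1, 0.0, 0.0], [0.0, 0.0, 0.0]]
 5 [[-0.6, -0.2, 0.0], [0.0, 0.0, -0.11]]
 6 [[-0.5, -0.2, 0.0], [0.0, 0.0, -0.11]]
 7 [[-0.5, -0.2, 0.0], [0.0, 0.0, -0.1]]
 8 [[-0.5, -0.2, 0.0], [0.0, 0.0, -0.11]]
 9 [[-0.5, -0.2, 0.0], [0.0, 0.0, -0.11]]
10 [[-0.5, -0.2, 0.0], [0.0, 0.0, -0.11]]
11 [[-0.5, -0.2, 0.0], [0.0, 0.0, -0.11]]
12 [[-0.6, -0.3, 0.0], [0.0, 0.0, -0.11]]
13 [[-0.5, -0.2, 0.0], [0.0, 0.0, -0.11]]
14 [[-0.5, -0.2, 0.0], [0.0, 0.0, -0.11]]
15 [[-0.5, -0.2, 0.0], [0.0, 0.0, -0.11]]
end [ 0.5823 -0.1247  0.0496] [-2.249e+00 -2.193e+00  1.000e-03]
```

Request:
send_rows([
  [0,[1.0,-0.6,0],[0,0,0]],
  [0,[0,0,4.0],[0,0,0]],
  [0,[0,0,4.0],[0,0,0]],
  [0,[0,0,0],[0,0,0]],
  [0,[0,0,0],[0,0,0]],
])

```text
clock: 10.35
position: [0.6547, -0.0911, 0.0532]
ee_rot: [3.096, 0.532, -0.001]
force: [0.0, -1.0, 0.1]
width: 0.006
gripper_force: 0.0
```

Request:
send_rows([
  [0,[-1.2,0,0],[0,0,0]],
  [0,[-1.1,0,0],[0,0,0]],
  [0,[-0.6,-0.2,0],[0,0,-0.11]],
  [0,[-0.5,-0.2,0],[0,0,-0.11]],
  [0,[-0.5,-0.2,0],[0,0,-0.1]],
])

```text
clock: 10.85
position: [0.6169, -0.1, 0.0545]
ee_rot: [2.967, 1.026, 0.006]
force: [3.3, 0.2, -0.9]
width: 0.002
gripper_force: 1.3
```

Run:
```python
from h import *
from cell import arm
o=arm.observe(); S=pose(o)
sw=Ro.as_matrix(S[1])[:,1]; sw=np.arctan2(sw[1],sw[0])+np.pi-Q[2]-DIR0["side"]
print(S[0],sw,o["force"],push("side",sw,.022,True,.05)[0])
plan(S,[push("side",s,.0215,True,.05) for s in np.linspace(sw,0,9)[1:]])
```

```text
[ 0.61693012 -0.10000917  0.05449031] -0.8768504358264062 [ 3.34928142  0.22564971 -0.87222483] [ 0.61674819 -0.09827952  0.05      ]
 0 [[-0.5, -0.4, 0.4], [0.0, 0.0, -0.11]]
 1 [[-0.5, -0.2, 0.0], [0.0, 0.0, -0.11]]
 2 [[-0.5, -0.2, 0.0], [0.0, 0.0, -0.11]]
 3 [[-0.5, -0.2, 0.0], [0.0, 0.0, -0.11]]
 4 [[-0.6, -0.2, 0.0], [0.0, 0.0, -0.11]]
 5 [[-0.5, -0.2, 0.0], [0.0, 0.0, -0.11]]
 6 [[-0.5, -0.2, 0.0], [0.0, 0.0, -0.11]]
 7 [[-0.5, -0.2, 0.0], [0.0, 0.0, -0.11]]
end [ 0.5826 -0.1253  0.0504] [2.247 2.191 0.004]
```

Request:
send_rows([
  [0,[-0.5,-0.3,0.2],[0,0,-0.11]],
  [0,[-0.5,-0.2,0],[0,0,-0.11]],
  [0,[-0.5,-0.2,0],[0,0,-0.11]],
  [0,[-0.5,-0.2,0],[0,0,-0.11]],
  [0,[-0.6,-0.2,0],[0,0,-0.11]],
])

```text
clock: 11.35
position: [0.5923, -0.1123, 0.0523]
ee_rot: [2.577, 1.794, 0.004]
force: [2.2, 1.5, 0.3]
width: 0.004
gripper_force: 1.2
```

Request:
send_rows([
  [0,[-0.4,-0.2,0],[0,0,-0.11]],
  [0,[-0.3,-0.1,0],[0,0,-0.06]],
  [0,[0,0,0],[0,0,0]],
  [0,[0,0,0],[0,0,0]],
])

```text
clock: 11.75
position: [0.5867, -0.1184, 0.0515]
ee_rot: [2.423, 1.998, 0.001]
force: [-0.6, 0.5, 0.2]
width: 0.001
gripper_force: 0.0
```

Run:
```python
from h import *
from cell import arm
o=arm.observe(); S=pose(o)
sw=Ro.as_matrix(S[1])[:,1]; sw=np.arctan2(sw[1],sw[0])+np.pi-Q[2]-DIR0["side"]
print(S[0],sw,o["force"],push("side",sw,.02,True,.05)[0])
plan(S,[push("side",0,.02,True,.05)])
```

```text
[ 0.58673181 -0.1184308   0.05148366] -0.16366213169633115 [-0.64509225  0.5355238   0.19020845] [ 0.58651695 -0.1196419   0.05      ]
 0 [[-0.4, -0.1, 0.1], [0.0, 0.0, -0.08]]
 1 [[-0.5, -0.2, 0.0], [0.0, 0.0, -0.08]]
end [ 0.5824 -0.1269  0.0505] [2.256e+00 2.185e+00 1.000e-03]
```

Request:
send_rows([
  [0,[-0.4,-0.1,0],[0,0,-0.08]],
  [0,[-0.5,-0.2,0],[0,0,-0.08]],
  [0,[0,0,0],[0,0,0]],
  [0,[0,0,0],[0,0,0]],
])

```text
clock: 12.15
position: [0.5825, -0.1266, 0.0506]
ee_rot: [2.257, 2.185, -0.0]
force: [0.9, -0.4, 0.1]
width: 0.005
gripper_force: 0.0
```

Request:
send_rows([
  [0,[1.5,0,0],[0,0,0]],
  [0,[1.5,0,0],[0,0,0]],
  [0,[0,0,-4.5],[0,0,0]],
  [0,[0,0,-4.5],[0,0,0]],
  [0,[0,0,-4.5],[0,0,0]],
])

```text
clock: 12.65
position: [0.5832, -0.094, 0.1867]
ee_rot: [-2.251, -2.189, 0.001]
force: [1.8, 0.6, 0.1]
width: 0.005
gripper_force: 0.0
```

Run:
```python
from h import *
from cell import arm
o=arm.observe(); S=pose(o); print(S[0],o["clock"])
p=arm.camera_params("wrist"); C=-p["R"].T@p["t"]; print("cam in tool",S[1].inv().apply(C-S[0]),"fwd",S[1].inv().apply(p["R"][2]),"right",S[1].inv().apply(p["R"][0]),p["camera_matrix"][0])
plan(S,[(np.array([.36,-.05,.36]),tool(-np.pi/2))])
```

```text
[ 0.58322306 -0.09403115  0.18667152] 12.65
cam in tool [ 0.08402922 -0.00097302 -0.15913856] fwd [-3.08578684e-01  1.47231245e-04  9.51198809e-01] right [6.31445093e-04 9.99999799e-01 5.00623841e-05] [328.92789213   0.         321.57100244]
 0 [[0.3, -2.0, -1.6], [0.0, 0.0, 0.14]]
 1 [[0.1, -2.1, -1.6], [0.0, 0.0, 0.14]]
 2 [[-0.2, -2.1, -1.6], [0.0, 0.0, 0.14]]
 3 [[-0.5, -2.0, -1.6], [0.0, 0.0, 0.14]]
 4 [[-0.8, -1.9, -1.6], [0.0, 0.0, 0.14]]
 5 [[-1.1, -1.8, -1.6], [0.0, 0.0, 0.14]]
 6 [[-1.3, -1.6, -1.5], [0.0, 0.0, 0.14]]
 7 [[-1.5, -1.4, -1.6], [0.0, 0.0, 0.14]]
 8 [[-1.7, -1.2, -1.5], [0.0, 0.0, 0.14]]
 9 [[-1.8, -1.0, -1.6], [0.0, 0.0, 0.14]]
10 [[-2.0, -0.6, -1.5], [0.0, 0.0, 0.14]]
end [ 0.3596 -0.0505  0.36  ] [-3.141e+00 -5.000e-03  2.000e-03]
```

Request:
send_rows([
  [0,[0.3,-2.0,-1.6],[0,0,0.14]],
  [0,[0.1,-2.1,-1.6],[0,0,0.14]],
  [0,[-0.2,-2.1,-1.6],[0,0,0.14]],
  [0,[-0.5,-2.0,-1.6],[0,0,0.14]],
  [0,[-0.8,-1.9,-1.6],[0,0,0.14]],
])

```text
clock: 13.15
position: [0.4811, -0.0737, 0.2657]
ee_rot: [-2.869, -1.276, 0.0]
force: [0.0, -0.3, 0.9]
width: 0.007
gripper_force: 0.0
```

Request:
send_rows([
  [0,[-1.1,-1.8,-1.6],[0,0,0.14]],
  [0,[-1.3,-1.6,-1.5],[0,0,0.14]],
  [0,[-1.0,-1.4,-1.6],[0,0,0.14]],
  [0,[0,-1.2,0],[0,0,0.14]],
  [0,[0,-1.0,0],[0,0,0.14]],
])

```text
clock: 13.65
position: [0.4169, -0.0389, 0.3129]
ee_rot: [-3.132, -0.216, -0.002]
force: [0.6, 0.0, 0.4]
width: 0.007
gripper_force: 0.0
```

Request:
send_rows([
  [0,[0,-0.6,0],[0,0,0.14]],
  [0,[0,0,0],[0,0,0]],
  [0,[0,0,0],[0,0,0]],
  [0,[0,0,0],[0,0,0]],
])

```text
clock: 14.05
position: [0.4166, -0.035, 0.3124]
ee_rot: [-3.142, -0.008, 0.0]
force: [0.2, -0.2, 0.2]
width: 0.004
gripper_force: 0.0
```

Run:
```python
from h import *
from cell import arm
import cv2
p=arm.camera_params("wrist"); cv2.imwrite("pics/w4.png",arm.get_image("wrist")[:,:,::-1])
print(pose(arm.observe())[0],{k:proj(p,[b2w(Q,(*PIV[k],.067))])[0].round(1) for k in PIV})
np.savez("w4.npz",**p)
```

```text
[ 0.41658165 -0.03513546  0.31237956] {'tail': array([156.2,  71.6]), 'top': array([513.5,  84.5]), 'side': array([430.3, -32.5])}
```

View pics/w4.png

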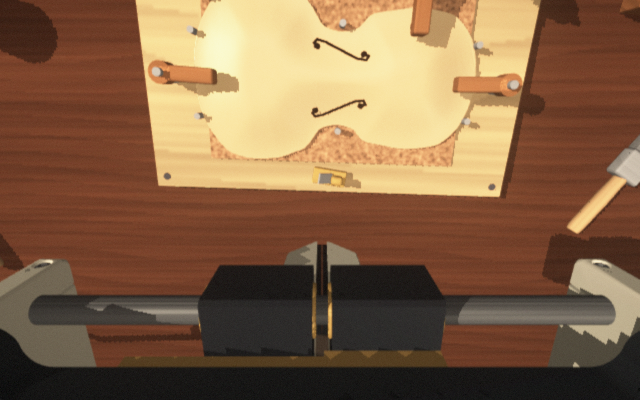

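All three arms point in. In this view the tail arm runs (156,72)–(216,76) and the top arm (513,85)–(454,85). The side arm is partly out of the frame at (422,20). I'll shift forward to see all three, then measure.

Request:
send_rows([
  [0,[3,0,0],[0,0,0]],
  [0,[4,0,0],[0,0,0]],
  [0,[0,0,0],[0,0,0]],
  [0,[0,0,0],[0,0,0]],
  [0,[0,0,0],[0,0,0]],
])

```text
clock: 14.6
position: [0.4859, -0.0354, 0.3123]
ee_rot: [3.141, 0.003, -0.001]
force: [0.4, 0.4, -0.2]
width: 0.004
gripper_force: 0.0
```

Run:
```python
from h import *
from cell import arm
import cv2
p=arm.camera_params("wrist"); im=arm.get_image("wrist")[:,:,::-1]; cv2.imwrite("pics/w5.png",im); np.savez("w5.npz",**p)
out=[]
for k in PIV:
    # rectify z=.06 plane: image x = along arm's ideal direction, 4px/mm, pivot at (60,100)
    th=Q[2]+DIR0[k]; u=np.array([np.cos(th),np.sin(th)]); v=np.array([u[1],-u[0]]); pv=b2w(Q,(*PIV[k],0))[:2]
    g=np.array([(-.015,-.025),(.08,-.025),(.08,.025),(-.015,.025)])
    W=np.array([np.r_[pv+a*u+b*v,.06] for a,b in g])
    H=cv2.getPerspectiveTransform(proj(p,W).astype(np.float32),((g+[.015,.025])*4000).astype(np.float32))
    r=cv2.warpPerspective(im,H,(380,200),flags=cv2.INTER_CUBIC); out.append(r)
    pp=np.array([[*pv,.067]]); print(k,cv2.perspectiveTransform(proj(p,pp)[None].astype(np.float32),H))
cv2.imwrite("pics/rect.png",np.vstack(out)[:600])
```

```text
tail [[[ 46.915146 103.470314]]]
top [[[44.555862 96.52966 ]]]
side [[[55.71492 92.31134]]]
```

View pics/rect.png

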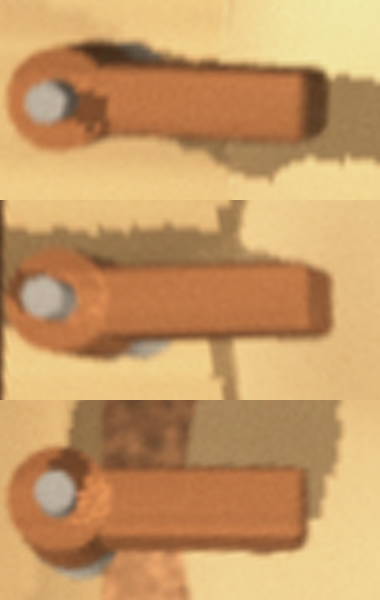

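In the rectified views, with level meaning exactly straight in, the tail arm's top edge runs (105,68)→(300,72) and the top arm's (105,268)→(310,264), both about 0.02 rad off. The side arm's edge is level, (95,467)→(305,467). All three are seated on their posts, so I'm handing in.

```bash
python3 -c "
from cell import arm
print(arm.sign_off())"
```

```text
the job is handed in; nothing more can be done
None
```

All three swing arms now point straight in over the plate, each within about 0.02 rad of square by the last wrist picture; the job is handed in at about 15 s of the 64 s allowed, with the robot clear of everything.

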